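Set the double lid on the cork tin and lift off its outer cover

TASK

Raise the stiff lid of the wooden case to about 75 degrees (never past upright) and leave it standing there. Take the nested pair of lids out of the case together by the inner lid's white knob, lower them still nested onto the open cork tin, letting go only once the inner lid is seated, then take the red outer lid by its collar and lift it off alone, leaving the brass inner lid seated and undisturbed on the upright tin. Finish while still holding the outer lid, level and still in the gripper, clear above the inner lid's knob; leave the bottle, the tumbler and the corkscrew alone and do not shove the tin about.

Things in the scene. Friction and masses are not known exactly. Their poses are not given: they have to be found in the camera images.
- case: Pale wooden open-topped case, fixed, 220 x 220 mm, 80 mm high without lid, walls and floor 8 mm, left or right of centre. Origin: centre of underside. x points away from the robot to the hinge edge (yaw within 0.25 rad), y along that edge, z up. The nested lids stand on its floor, centred 45 mm from its centre towards the front (-x) and up to 25 mm to either side.
- case_lid (a joint): Angle of the case's flat lid (220 x 220 x 8 mm), rad: 0 shut, 1.31 = 75 degrees, 1.57 upright, stop at 1.9; starts at 0 to 0.25. Hinged along the case's y at its far (+x) top edge (point case_hinge). Stiff: it stays where it is left and takes about 5 N at the pull.
- case_hinge (a point): Middle of the lid's hinge axis: on the case 110 mm to its +x and 80 mm above the table; axes parallel to the case's. The lid's underside lies in the plane through this axis.
- case_pull (a point): Centre of the cross-bar of the lid's dark T-pull: round bar 16 mm thick, 30 mm long, parallel to the hinge, on a 10 mm stem; 190 mm from the hinge along the lid, 38 mm above the lid's underside (30 mm above its top face), 30 mm from the front edge. Pinched from above at its two flat ends it pivots between the fingers as the lid swings: the tool can stay pointing down.
- tin: Green round cork tin with a brass band, open at the top, corks well down inside; loose, about 0.8 kg, 79 mm outside, 73 mm inside diameter, 90 mm high. Origin: centre of its underside; z up.
- tin_mouth (a point): Centre of the tin's mouth, 90 mm above the tin's origin, level with the rim.
- inner_lid: Brass inner lid, 0.12-0.2 kg: plug 68 mm wide, 10 mm deep; on it a flange 85 mm wide, 4 mm thick, that rests on the tin's rim; white upright round knob 20 mm wide, 14 to 61 mm above the origin. Origin: centre of plug's underside, z up; seated it is 80 mm above the tin's. Nested, its flange carries the outer lid: lifted by the knob, both rise.
- inner_knob (a point): Centre of the top of the white knob, 61 mm above the inner lid's origin. The knob stands 24 mm proud of the outer lid's collar while nested: grip that upper part.
- outer_lid: Red outer lid, 0.11-0.18 kg: skirt 94 mm outside, 88 mm inside, 14 mm deep; top plate 14 to 17 mm above the origin; on it an open collar 50 mm outside, 40 mm inside, 17 to 37 mm above the origin, round the white knob. Origin: centre of skirt's lower edge, z up; nested it coincides with the inner lid's. To clear the knob it must rise 61 mm.
- outer_collar (a point): Centre of the collar's upper edge, 37 mm above the outer lid's origin. Grip the collar across its 50 mm outside, fingers straddling it, the knob standing between them.
- bottle: Bystander: standing green wine bottle, 74 mm in diameter, 290 mm high. Origin: centre of its base.
- tumbler: Bystander: glass tumbler, 72 mm in diameter, 85 mm high. Origin: centre of its base.
- corkscrew: Bystander: folded wooden corkscrew lying flat, 110 x 16 x 19 mm, long side along its x. Origin: centre of its underside.
Mind the look-alikes: they are no part of the job. There is more than one size of the tin; the one meant has the size given above.

How it is judged:
By the outcome, as a careful person would: the job done as asked, in the order asked, and still so for the second after the job is handed in, while the arm keeps its last pose, push and grip.
It also fails if it takes over 69 s, if anything falls off the work surface, if the arm or the gripper's body presses on something with over 40 N, if the wrist force passes 120 N, or if a joint passes its speed limit or range.

ROBOT

A 6-joint arm with a two-finger parallel gripper is mounted at the origin on the work surface. World frame = base frame: x ahead of the robot, y to its left, z up, the work surface at z = 0. Lengths are in mm, angles in rad, forces in N, time in s.
With the tool pointing down it reaches from about 350 to 875 mm from the base axis. Payload 4.2 kg.
Tool frame: the origin (TCP) lies midway between the tips of the shut fingers; the grasp point (between the pads) lies 19 mm behind it; z points along the fingers, y is the line along which they close (so a half turn about z gives the same grasp; the last joint's range is limited). The gripper opens to 85 mm and grips with 20 to 120 N. Pads are 22 mm wide; open, the fingers measure 114 mm over their backs; the gripper's body (76 mm by 85 mm) begins 54 mm behind the grasp point. The pads swing forward as they close: fully open they stand 13 mm farther back than shut.
Start: joints at [-0.981, 0.385, 0.008, 0, -1.194, -0.259], TCP at [203.015, -591.087, 206.612] pointing down, gripper open.
Joint ranges: [-3.14, 3.14], [-1.21, 2.06], [-1.07, 1.41], [-3.16, 2.05], [-2.99, -0.16], [-3.1, 3.1]. Speed limits (rad/s): [2.79, 2.79, 3.14, 3.14, 3.14, 3.14].

INTERFACE

Orientations are given as a unit quaternion [x, y, z, w].
In Python, from bench import arm gives the robot as it stands. The module is installed in compiled form; this text tells all that it offers.
- The arm moves only by the shell command python3 -m handwheel 'ROWS' [OPENING]. ROWS is JSON, a list of rows, each an object of numbers: "x", "y", "z": the shift along the world's x, y, z each as a share of 20 cm, from -1 to 1; "ax", "ay", "az": the turn, a rotation vector about the world's x, y, z each as a share of 90 degrees, from -1 to 1. In form: [{"x": .., "y": .., "z": .., "ax": .., "ay": .., "az": ..}, ...]. A call has exactly 8 rows; each row shifts and turns the commanded pose from where the row before left it; what a row does not reach is not made up. A row lasts 1/10 s, in which the tool goes at most 50 mm and 8.59 degrees, less where a joint would pass 70% of its speed; a pose out of reach is approached as far as the arm can. A call with a number of a shift or a turn outside -1 to 1 is refused whole. A call with a gripper value outside its range is refused whole. OPENING is the opening, from -1 (shut) to 1 (fully open), set as the call begins (- or left out, the last holds). The fingers move at their own pace and stop on an object; the grip force is fixed at half the most. Time passes only in rows, so rows that do not move let the fingers close, or fill a call up. It gives the time, the measured TCP pose, the force, the opening and the grip force at its end, in the units of the state.
- arm.read_state(): the state, without advancing time (a new reading comes with each control period).
- arm.get_image(name): name is "scene" or "side" or "wrist"; returns the picture (400x640x3 uint8, red, green, blue); there is no depth.
- arm.camera_params(name): a dict with "K" (3x3 intrinsics, pixels), "k1" (the pictures are not rectified: a ray, as slopes to the right and down, at radius r is drawn at 1 + k1 r^2 times it, then the intrinsics apply), "position" and "orientation" of the camera in the world. Camera axes: x right, y down, z forward; pixel columns grow to the right and rows downward; lengths in mm; the calibration is good to about 2 mm. A picture is of the moment at which its call begins: read the wrist's pose just before it. camera_params takes no time and is no camera call; for the wrist camera it gives the pose at the moment of the call.
- arm.job_done(): hands the job in; it is judged then, once.
The state is a dict: "clock": time; "joints": joint angles; "joint_vel": joint speeds; "joint_efforts": joint torques, N m; "position": TCP position; "ee_rot": TCP orientation; "contact_force": force on the tool from outside, world axes, zero at the start; "wrist_torque": the same for the moment, N m; "gripper_width": finger opening in mm; "grasp_force": force on a finger pad.
Only numpy, scipy, OpenCV 4.12 (cv2) and the standard library are available. Lean on these libraries where they do the work, as an engineer would, in place of code of your own. Each camera call takes 0.05 s, during which the arm holds its last target. There are 200 camera calls.

## Working session

There is one attempt and no reset: what is moved stays moved. The work goes in short steps, Python scripts to look and compute and a shell command to move; the robot and the scene stay as the last step left them, time stands still between calls to the robot, and variables do not carry over. Pictures are saved under pics/ and viewed, at most 10 in all, crops included, and the job is handed in when it is done.

```bash
mkdir -p pics; cat > h.py <<'E'
import numpy as np, cv2
from bench import arm
from scipy.spatial.transform import Rotation as R
def ray(p,u,v):
    K=np.array(p["K"]);k1=p["k1"]
    q=np.array([(u-K[0,2])/K[0,0],(v-K[1,2])/K[1,1]]);s=q.copy()
    for _ in range(20): s=q/(1+k1*(s@s))
    d=R.from_quat(p["orientation"]).apply([s[0],s[1],1]) if np.array(p["orientation"]).size==4 else np.array(p["orientation"])@[s[0],s[1],1]
    return np.array(p["position"]),d
def onz(p,u,v,z):
    o,d=ray(p,u,v);return o+d*(z-o[2])/d[2]
def proj(p,X):
    K=np.array(p["K"]);c=R.from_quat(p["orientation"]).inv().apply(np.atleast_2d(X)-np.array(p["position"]))
    s=c[:,:2]/c[:,2:];s=s*(1+p["k1"]*(s**2).sum(1,keepdims=True))
    return s*[K[0,0],K[1,1]]+[K[0,2],K[1,2]]
def tri(p1,a,p2,b):
    o1,d1=ray(p1,*a);o2,d2=ray(p2,*b)
    t=np.linalg.lstsq(np.c_[d1,-d2],o2-o1,rcond=None)[0]
    x,y=o1+t[0]*d1,o2+t[1]*d2
    return (x+y)/2,np.linalg.norm(x-y)
def snap(n,f):
    im=arm.get_image(n);cv2.imwrite("pics/"+f,im[:,:,::-1]);return im
E
python3 - <<'E'
from h import *
for n in("scene","side","wrist"):
    p=arm.camera_params(n);print(n,p)
snap("scene","s1.png");snap("side","d1.png")
s=arm.read_state();print(s["clock"],s["position"],s["ee_rot"],s["gripper_width"])
E
```

```text
scene {'K': array([[397.60330311,   0.        , 321.52003208],
       [  0.        , 397.60330311, 198.73501333],
       [  0.        ,   0.        ,   1.        ]]), 'k1': -0.0945890727247676, 'position': array([1098.14146951,  -41.41375562,  597.82920588]), 'orientation': array([ 0.66881941,  0.62468331, -0.28025139, -0.28967311])}
side {'K': array([[394.45366533,   0.        , 310.71687379],
       [  0.        , 394.45366533, 200.6881682 ],
       [  0.        ,   0.        ,   1.        ]]), 'k1': -0.06353263842654631, 'position': array([ 521.45478026, -654.45473114,  502.68142678]), 'orientation': array([ 0.86743823, -0.05021026,  0.02692727, -0.49427197])}
wrist {'K': array([[282.32947573,   0.        , 324.13580473],
       [  0.        , 282.32947573, 197.4909365 ],
       [  0.        ,   0.        ,   1.        ]]), 'k1': -0.03273720942013376, 'position': array([ 131.85771931, -615.40738936,  373.2141849 ]), 'orientation': array([0.57490768, 0.8045939 , 0.12181706, 0.08526677])}
0.1 [ 202.81439855 -590.58733212  205.65918603] [-1.64565669e-01  9.86365661e-01  9.36650427e-04 -2.13957701e-04] 85.40182639159185
```

View pics/s1.png

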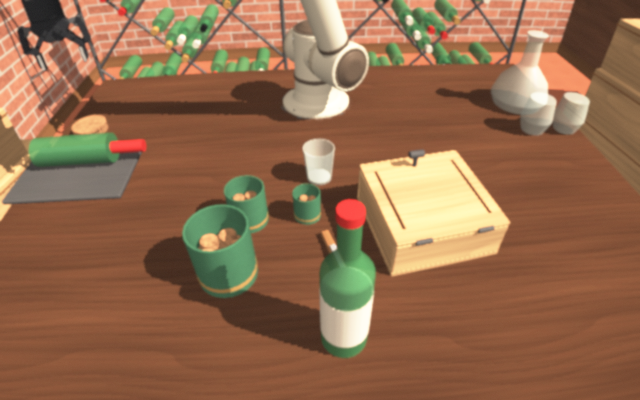

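View pics/d1.png

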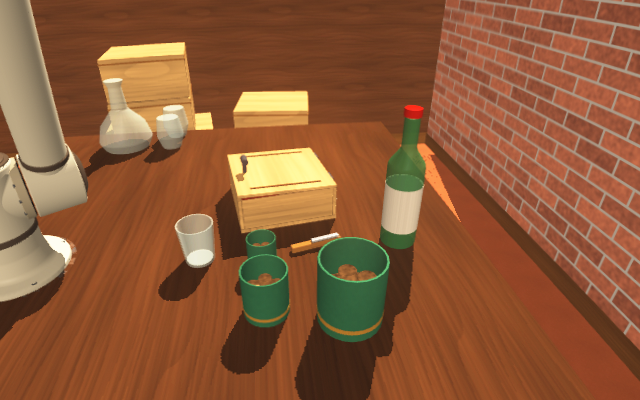

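Scene view: case at right (pull ≈ (416,154)), three tins at (222,250), (247,203), (307,203), bottle at (347,280), tumbler at (319,160). Side view: pull ≈ (243,160), tins at (352,288), (264,290), (261,245). I'll zoom in on both.

```bash
python3 - <<'E'
import cv2,numpy as np
a=cv2.imread("pics/s1.png");b=cv2.imread("pics/d1.png")
c=lambda im,x,y:cv2.resize(im[y:y+120,x:x+160],(400,300),interpolation=cv2.INTER_CUBIC)
def g(im,x,y):
    o=c(im,x,y)
    for k in range(0,160,20):
        cv2.putText(o,str(x+k),(int(k*2.5),8),0,.3,(255,255,255));cv2.line(o,(int(k*2.5),10),(int(k*2.5),16),(255,255,255))
    for k in range(20,120,20): cv2.putText(o,str(y+k)+"-",(0,int(k*2.5)+3),0,.3,(255,255,255))
    return o
cv2.imwrite("pics/m1.png",np.vstack([np.hstack([g(a,352,145),g(b,210,140)]),np.hstack([g(a,180,165),g(b,235,225)])]))
E
```

```text
(no output)
```

View pics/m1.png

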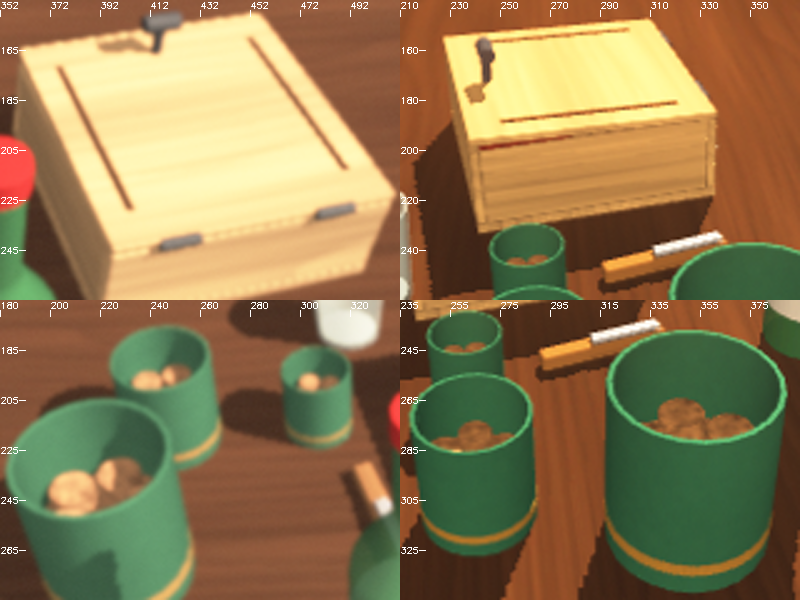

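The montage gives the lid corners, the pull and the tin rims. Next I'll fit poses to these.

```bash
cat > fit.py <<'E'
from h import *
from scipy.optimize import least_squares
S=arm.camera_params("scene");D=arm.camera_params("side")
def case(p,kind,a,y,h):
    x0,y0,yaw,q=p
    if kind: l=[110-a*np.cos(q)+h*np.sin(q),y,80+a*np.sin(q)+h*np.cos(q)]
    else: l=[a,y,h]
    return R.from_euler('z',yaw).apply(l)+[x0,y0,0]
obs=[(S,(416.8,153),1,190,0,38),(S,(360.8,165),1,220,-110,8),(S,(456.8,150.6),1,220,110,8),(S,(510,221),1,0,110,8),(S,(396.8,247),1,0,-110,8),
(D,(244,158.4),1,190,0,38),(D,(227.2,154.4),1,220,110,8),(D,(240,196.8),1,220,-110,8),(D,(336.4,185.2),1,0,-110,8),(D,(310,147),1,0,110,8),(D,(242.8,233.2),0,-110,-110,0),(D,(334.8,217.2),0,110,-110,0)]
f=lambda p:np.concatenate([proj(c,case(p,*k))[0]-uv for c,uv,*k in obs])
if __name__=="__main__":
    r=least_squares(f,[550,130,0,.1],loss='soft_l1');print("case",r.x.round(3));print(r.fun.reshape(-1,2).round(1).tolist())
    print("pull",case(r.x,1,190,0,38),"hinge",case(r.x,1,0,0,0))
    t=np.linspace(0,2*np.pi,180)
    def ext(c,p):
        uv=proj(c,np.c_[p[0]+p[2]/2*np.cos(t),p[1]+p[2]/2*np.sin(t),0*t+p[3]])
        return np.array([uv[:,0].min(),uv[:,0].max(),uv[:,1].min(),uv[:,1].max()])
    for n,s,d in[("med",[223.6,264.8,175,np.nan],[239.8,288.2,254.2,285.8]),("large",[182.4,248.8,204.2,251.8],[317.4,389,237,281.4]),("small",[292.8,321.2,182.6,np.nan],[245.8,276.2,228.6,247.8])]:
        g=lambda p:np.nan_to_num(np.r_[ext(S,p)-s,ext(D,p)-d])
        r=least_squares(g,[500,-200,80,90],x_scale=[100,100,20,20]);print(n,r.x.round(1),r.fun.round(1))
    print("tumbler",onz(S,319,180,0),onz(D,200,262,0)); print("bottle",onz(S,345,345,0),onz(D,400,240,0)); print("cork",[onz(D,*q,10) for q in[(292,247),(339,236)]])
E
python3 fit.py
```

```text
case [5.40006e+02 1.97349e+02 1.64000e-01 2.50000e-02]
[[-0.3, 1.4], [-1.6, -0.3], [-1.3, -0.3], [0.7, 1.3], [0.3, -2.1], [0.1, 1.3], [0.2, -0.2], [-2.4, -1.4], [0.8, -1.4], [0.2, -0.4], [-1.1, -1.1], [1.2, -0.2]]
pull [462.08356206 184.46444027 122.78258134] hinge [648.53253512 215.29350415  80.        ]
med [ 501.  -163.4   78.6   88.4] [ 0.4 -0.8  1.   0.  -0.7  0.2 -0.7  0. ]
large [ 637.1 -194.6  108.2  124.3] [ 0.2 -0.6  0.4  0.4 -0.4 -0.2 -0.8  0.1]
small [494.9 -40.7  58.8  62.3] [-0.6  0.   1.2  0.  -0.8 -0.  -0.  -0.9]
tumbler [380.17957157 -10.17790846   0.        ] [370.08587161 -23.71305919   0.        ]
bottle [795.12094727   7.49391769   0.        ] [787.72782085   1.23909276   0.        ]
cork [array([555.36836875,  -8.71090159,  10.        ]), array([657.5642428 ,  17.81427231,  10.        ])]
```

Chosen tin: medium, at about (501,-163), with 78.6 mm diameter and 88 mm height. Pull at about (462,184,123). Moving above the pull.

```bash
python3 -m handwheel '[{"x":0.05,"y":0.16,"az":-0.005},{"x":0.05,"y":0.16,"az":-0.005},{"x":0.05,"y":0.16,"az":-0.005},{"x":0.05,"y":0.16,"az":-0.005},{"x":0.05,"y":0.16,"az":-0.005},{"x":0.05,"y":0.16,"az":-0.005},{"x":0.05,"y":0.16,"az":-0.005},{"x":0.05,"y":0.16,"az":-0.005}]' 1
python3 -m handwheel '[{"x":0.05,"y":0.16,"az":-0.005},{"x":0.05,"y":0.16,"az":-0.005},{"x":0.05,"y":0.16,"az":-0.005},{"x":0.05,"y":0.16,"az":-0.005},{"x":0.05,"y":0.16,"az":-0.005},{"x":0.05,"y":0.16,"az":-0.005},{"x":0.05,"y":0.16,"az":-0.005},{"x":0.05,"y":0.16,"az":-0.005}]'
python3 -m handwheel '[{"x":0.055,"y":0.17,"az":-0.005},{"x":0.055,"y":0.17,"az":-0.005},{"x":0.055,"y":0.17,"az":-0.005},{"x":0.055,"y":0.17,"az":-0.005},{"x":0.055,"y":0.17,"az":-0.005},{"x":0.055,"y":0.17,"az":-0.001},{"x":0.05,"y":0.17},{}]'
python3 - <<'E'
from h import *
s=arm.read_state();p=arm.camera_params("wrist");im=snap("wrist","w1.png");print(p["position"],p["orientation"],s["position"],R.from_quat(s["ee_rot"]).as_matrix().round(3)); print(proj(p,[462,184.5,122.8]),proj(p,s["position"]))
E
```

```text
[ 131.86775769 -615.444195    373.33090589] [0.57488245 0.80461366 0.12174552 0.08535255] [ 202.81439855 -590.58733212  205.65918603] [[-0.946 -0.325 -0.001]
 [-0.325  0.946  0.002]
 [ 0.     0.002 -1.   ]]
[[715.43794323 482.33942645]] [[324.21773412 232.37744923]]invalid input at $[0]: expected keys x, y, z, ax, ay, az
invalid input at $[0]: expected keys x, y, z, ax, ay, az
invalid input at $[0]: expected keys x, y, z, ax, ay, az
```

View pics/w1.png

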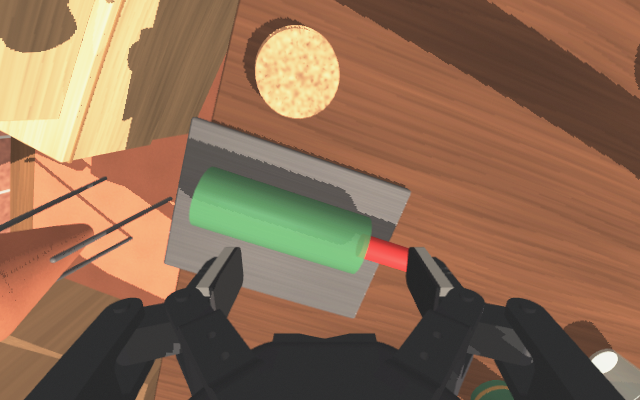

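The rows were refused because every key is required, so the arm hasn't moved. The wrist view still shows the start area: a lying bottle near (290,220), fingers at (225,270) and (430,270). I'll resend with full rows.

```bash
python3 -m handwheel '[{"x":0.05,"y":0.16,"z":0,"ax":0,"ay":0,"az":-0.005},{"x":0.05,"y":0.16,"z":0,"ax":0,"ay":0,"az":-0.005},{"x":0.05,"y":0.16,"z":0,"ax":0,"ay":0,"az":-0.005},{"x":0.05,"y":0.16,"z":0,"ax":0,"ay":0,"az":-0.005},{"x":0.05,"y":0.16,"z":0,"ax":0,"ay":0,"az":-0.005},{"x":0.05,"y":0.16,"z":0,"ax":0,"ay":0,"az":-0.005},{"x":0.05,"y":0.16,"z":0,"ax":0,"ay":0,"az":-0.005},{"x":0.05,"y":0.16,"z":0,"ax":0,"ay":0,"az":-0.005}]' 1
python3 -m handwheel '[{"x":0.05,"y":0.16,"z":0,"ax":0,"ay":0,"az":-0.005},{"x":0.05,"y":0.16,"z":0,"ax":0,"ay":0,"az":-0.005},{"x":0.05,"y":0.16,"z":0,"ax":0,"ay":0,"az":-0.005},{"x":0.05,"y":0.16,"z":0,"ax":0,"ay":0,"az":-0.005},{"x":0.05,"y":0.16,"z":0,"ax":0,"ay":0,"az":-0.005},{"x":0.05,"y":0.16,"z":0,"ax":0,"ay":0,"az":-0.005},{"x":0.05,"y":0.16,"z":0,"ax":0,"ay":0,"az":-0.005},{"x":0.05,"y":0.16,"z":0,"ax":0,"ay":0,"az":-0.005}]'
python3 -m handwheel '[{"x":0.055,"y":0.17,"z":0,"ax":0,"ay":0,"az":-0.005},{"x":0.055,"y":0.17,"z":0,"ax":0,"ay":0,"az":-0.005},{"x":0.055,"y":0.17,"z":0,"ax":0,"ay":0,"az":-0.005},{"x":0.055,"y":0.17,"z":0,"ax":0,"ay":0,"az":-0.005},{"x":0.055,"y":0.17,"z":0,"ax":0,"ay":0,"az":-0.005},{"x":0.055,"y":0.17,"z":0,"ax":0,"ay":0,"az":-0.001},{"x":0.05,"y":0.17,"z":0,"ax":0,"ay":0,"az":0},{"x":0,"y":0,"z":0,"ax":0,"ay":0,"az":0}]'
python3 - <<'E'
from h import *
s=arm.read_state();p=arm.camera_params("wrist");im=snap("wrist","w2.png");print(p["position"],p["orientation"],s["clock"],s["position"],R.from_quat(s["ee_rot"]).as_matrix().round(3)); print(proj(p,[462,184.5,122.8]),proj(p,s["position"]))
E
```

```text
clock: 0.95
position: [283.0, -333.7, 206.4]
ee_rot: [-0.133, 0.991, 0.0, -0.0]
contact_force: [0.6, 0.7, 0.5]
gripper_width: 85.6
grasp_force: 0.0
clock: 1.75
position: [362.9, -77.7, 206.6]
ee_rot: [-0.102, 0.995, 0.0, 0.0]
contact_force: [0.9, -0.7, 0.3]
gripper_width: 84.8
grasp_force: 0.0
clock: 2.55
position: [440.2, 162.1, 206.2]
ee_rot: [-0.084, 0.996, 0.0, 0.0]
contact_force: [-0.3, 0.3, -0.1]
gripper_width: 85.7
grasp_force: 0.0
[366.00781544 149.3325323  373.81782456] [0.63834099 0.75522641 0.11390212 0.09581314] 2.55 [440.1738279  162.08537453 206.15897542] [[-0.986 -0.167  0.   ]
 [-0.167  0.986  0.   ]
 [-0.     0.    -1.   ]]
[[343.51038402 220.70024842]] [[324.28393174 232.40665807]]
```

View pics/w2.png

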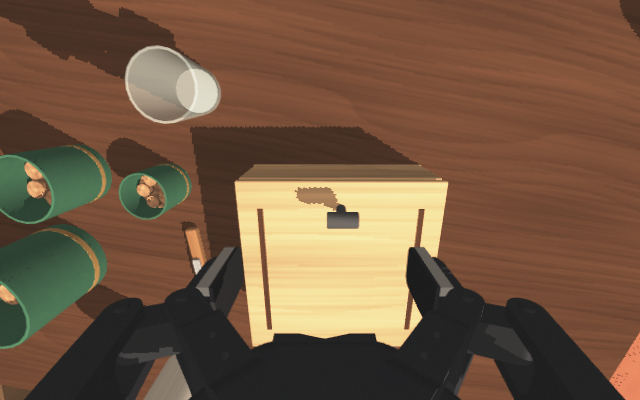

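The bar appears at (343,220), matching the prediction (343.5,220.7). I'll descend, grip, and check.

```bash
python3 -m handwheel '[{"x":0.055,"y":0.056,"z":-0.03,"ax":0,"ay":0,"az":0},{"x":0.055,"y":0.056,"z":-0.08,"ax":0,"ay":0,"az":0},{"x":0,"y":0,"z":-0.1,"ax":0,"ay":0,"az":0},{"x":0,"y":0,"z":-0.1,"ax":0,"ay":0,"az":0},{"x":0,"y":0,"z":-0.1,"ax":0,"ay":0,"az":0},{"x":0,"y":0,"z":-0.07,"ax":0,"ay":0,"az":0},{"x":0,"y":0,"z":-0.03,"ax":0,"ay":0,"az":0},{"x":0,"y":0,"z":0,"ax":0,"ay":0,"az":0}]' 1
python3 -m handwheel '[{"x":0,"y":0,"z":0,"ax":0,"ay":0,"az":0},{"x":0,"y":0,"z":0,"ax":0,"ay":0,"az":0},{"x":0,"y":0,"z":0,"ax":0,"ay":0,"az":0},{"x":0,"y":0,"z":0,"ax":0,"ay":0,"az":0},{"x":0,"y":0,"z":0,"ax":0,"ay":0,"az":0},{"x":0,"y":0,"z":0,"ax":0,"ay":0,"az":0},{"x":0,"y":0,"z":0,"ax":0,"ay":0,"az":0},{"x":0,"y":0,"z":0,"ax":0,"ay":0,"az":0}]' -1
python3 - <<'E'
import numpy as np
from fit import *
p0=np.array([540.006,197.349,.164,.025])
# arc about hinge from q=.025 to 1.31, 24 steps, in shares of 200 mm
q=np.linspace(.025,1.31,25)
P=np.array([case([*p0[:3],a],1,190,0,38) for a in q]);print((np.diff(P,axis=0)/200).round(3).tolist(),P[-1])
print(arm.read_state()["grasp_force"])
E
```

```text
clock: 3.4
position: [460.4, 180.3, 104.1]
ee_rot: [-0.082, 0.997, -0.001, -0.001]
contact_force: [-0.3, 0.1, 0.2]
gripper_width: 85.3
grasp_force: 0.0
clock: 4.2
position: [461.2, 181.4, 104.7]
ee_rot: [-0.082, 0.997, 0.0, 0.0]
contact_force: [0.3, 0.5, 1.8]
gripper_width: 0.2
grasp_force: 0.5
[[0.013, 0.002, 0.05], [0.015, 0.003, 0.05], [0.018, 0.003, 0.049], [0.02, 0.003, 0.048], [0.023, 0.004, 0.046], [0.025, 0.004, 0.045], [0.028, 0.005, 0.044], [0.03, 0.005, 0.042], [0.032, 0.005, 0.04], [0.034, 0.006, 0.039], [0.036, 0.006, 0.037], [0.038, 0.006, 0.035], [0.04, 0.007, 0.033], [0.041, 0.007, 0.03], [0.043, 0.007, 0.028], [0.044, 0.007, 0.026], [0.046, 0.008, 0.023], [0.047, 0.008, 0.021], [0.048, 0.008, 0.018], [0.049, 0.008, 0.016], [0.05, 0.008, 0.013], [0.05, 0.008, 0.01], [0.051, 0.008, 0.007], [0.051, 0.008, 0.005]] [636.41827895 213.30391199 273.37344204]
0.4956368822604418
```

The width is 0.2 mm, so nothing is between the fingers. I'll look.

```bash
python3 - <<'E'
from h import *
s=arm.read_state();p=arm.camera_params("wrist");im=snap("wrist","w3.png");d=snap("side","d2.png")
print(proj(p,[462,184.5,122.8]),proj(p,s["position"]))
cv2.imwrite("pics/m2.png",np.hstack([im[140:340,220:420],cv2.resize(d[90:240,180:330],(200,200))])[:,:,::-1].repeat(2,0).repeat(2,1))
E
```

```text
[[329.26892705 247.11621729]] [[324.28805349 232.38482837]]
```

View pics/m2.png

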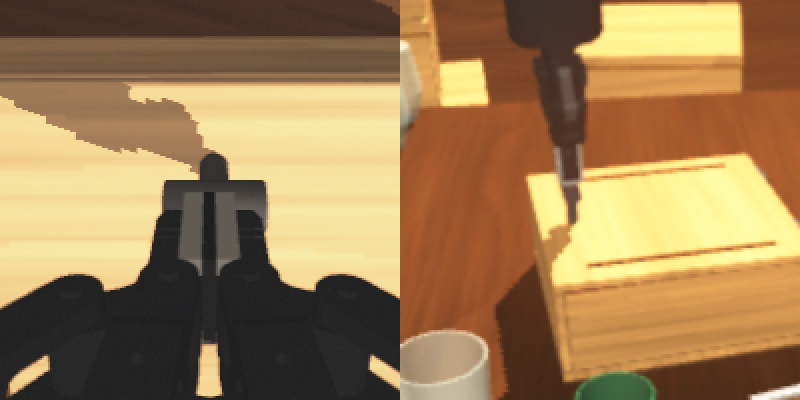

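The view is ambiguous: the bar sits at wrist pixel ~(327,242) with the shut fingers drawn over it. I'll project the expected finger and bar outlines onto enlarged side and wrist crops.

```bash
python3 - <<'E'
from fit import *
s=arm.read_state();W=arm.camera_params("wrist");print(s["position"],s["contact_force"],s["gripper_width"])
Rm=R.from_quat(s["ee_rot"]).as_matrix();t=s["position"]
p0=[540.006,197.349,.164,.025]
w=cv2.imread("pics/w3.png");d=cv2.imread("pics/d2.png")
out=[]
for im,c,(x,y,n) in((w,W,(274,180,100)),(d,D,(205,110,80))):
    f=400/n;o=cv2.resize(im[y:y+n*3//2,x:x+n],(400,600),interpolation=cv2.INTER_CUBIC)
    P=lambda X:tuple(int(v) for v in (proj(c,X)[0]-[x,y]+.5)*f)
    # bar box, red; finger box (tip to 40 back, 22 wide), cyan
    for a in(182,198):
        for h in(30,46): cv2.line(o,P(case(p0,1,a,-15,h)),P(case(p0,1,a,15,h)),(0,0,255),1)
    cv2.line(o,P(case(p0,1,190,0,8)),P(case(p0,1,190,0,38)),(0,255,0),1)
    for e in(-11,11): cv2.line(o,P(t+Rm@[e,0,0]),P(t+Rm@[e,0,-40]),(255,255,0),1)
    out.append(o)
cv2.imwrite("pics/m3.png",np.hstack(out))
E
```

```text
[461.18751045 181.41796141 104.74594152] [-0.23017505 -0.27499587  1.12939384] 0.08548853696790681
```

View pics/m3.png

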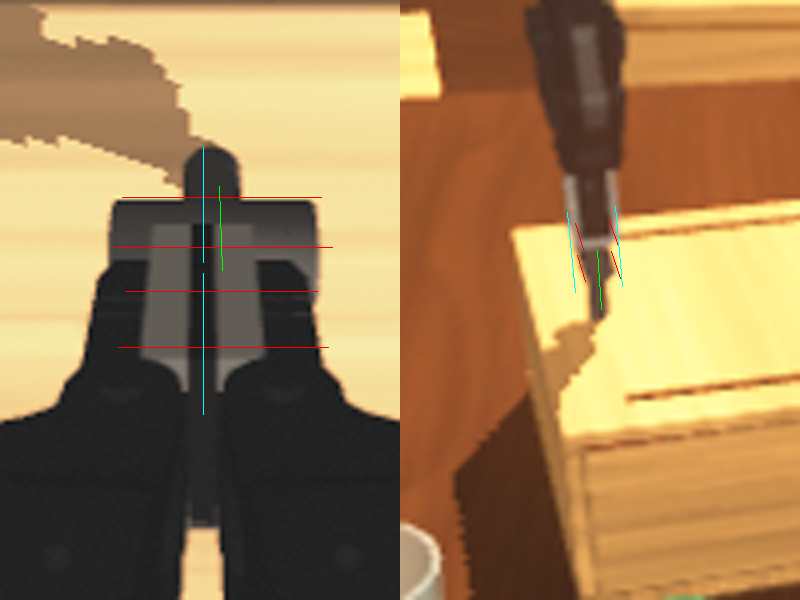

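```bash
python3 - <<'E'
from h import *
s=arm.read_state();W=arm.camera_params("wrist");Rm=R.from_quat(s["ee_rot"]).as_matrix();t=s["position"]
for b in(0,13,25,38,50): print(b,[proj(W,t+Rm@[e,y,-b])[0].round() .tolist() for e in(11,-11) for y in(-42.5,42.5,0)])
print(W["position"]-t, R.from_quat(W["orientation"]).apply([0,0,1]))
E
```

```text
0 [[257.0, 216.0], [391.0, 216.0], [324.0, 216.0], [260.0, 248.0], [389.0, 248.0], [324.0, 248.0]]
13 [[252.0, 224.0], [396.0, 224.0], [324.0, 224.0], [255.0, 257.0], [393.0, 257.0], [324.0, 258.0]]
25 [[247.0, 233.0], [401.0, 233.0], [324.0, 233.0], [250.0, 268.0], [398.0, 268.0], [324.0, 268.0]]
38 [[241.0, 243.0], [408.0, 243.0], [324.0, 243.0], [244.0, 281.0], [404.0, 281.0], [324.0, 281.0]]
50 [[233.0, 255.0], [415.0, 255.0], [324.0, 255.0], [238.0, 295.0], [411.0, 295.0], [324.0, 295.0]]
[-74.20438725 -12.5256201  167.64873729] [ 0.29030545  0.04890678 -0.95568346]
```

The wrist and side views agree that the real fingertips sit about 27 mm behind the reported TCP: open tips at (241,248) give 40 mm instead of 13, and shut tips give ~28. I'll aim all reported z values 27 mm lower. Reopening, lowering, gripping.

```bash
python3 -m handwheel '[{"x":0,"y":0,"z":0.02,"ax":0,"ay":0,"az":0},{"x":0,"y":0,"z":0,"ax":0,"ay":0,"az":0},{"x":0,"y":0,"z":0,"ax":0,"ay":0,"az":0},{"x":0,"y":0,"z":0,"ax":0,"ay":0,"az":0},{"x":0,"y":0,"z":0,"ax":0,"ay":0,"az":0},{"x":0,"y":0.007,"z":0,"ax":0,"ay":0,"az":0},{"x":0,"y":0,"z":-0.05,"ax":0,"ay":0,"az":0},{"x":0,"y":0,"z":-0.05,"ax":0,"ay":0,"az":0}]' 1
python3 -m handwheel '[{"x":0,"y":0,"z":-0.04,"ax":0,"ay":0,"az":0},{"x":0,"y":0,"z":-0.02,"ax":0,"ay":0,"az":0},{"x":0,"y":0,"z":0,"ax":0,"ay":0,"az":0},{"x":0,"y":0,"z":0,"ax":0,"ay":0,"az":0},{"x":0,"y":0,"z":0,"ax":0,"ay":0,"az":0},{"x":0,"y":0,"z":0,"ax":0,"ay":0,"az":0},{"x":0,"y":0,"z":0,"ax":0,"ay":0,"az":0},{"x":0,"y":0,"z":0,"ax":0,"ay":0,"az":0}]' 1
python3 -m handwheel '[{"x":0,"y":0,"z":0,"ax":0,"ay":0,"az":0},{"x":0,"y":0,"z":0,"ax":0,"ay":0,"az":0},{"x":0,"y":0,"z":0,"ax":0,"ay":0,"az":0},{"x":0,"y":0,"z":0,"ax":0,"ay":0,"az":0},{"x":0,"y":0,"z":0,"ax":0,"ay":0,"az":0},{"x":0,"y":0,"z":0,"ax":0,"ay":0,"az":0},{"x":0,"y":0,"z":0,"ax":0,"ay":0,"az":0},{"x":0,"y":0,"z":0,"ax":0,"ay":0,"az":0}]' -1
```

```text
clock: 5.1
position: [460.9, 182.8, 87.9]
ee_rot: [-0.082, 0.997, 0.0, 0.0]
contact_force: [0.3, 0.6, 0.1]
gripper_width: 85.2
grasp_force: 0.0
clock: 5.9
position: [461.1, 182.8, 76.8]
ee_rot: [-0.082, 0.997, 0.0, 0.0]
contact_force: [-0.1, -0.5, 0.8]
gripper_width: 85.8
grasp_force: 0.0
clock: 6.7
position: [460.9, 182.9, 76.6]
ee_rot: [-0.082, 0.997, 0.0, -0.0]
contact_force: [-1.7, 2.3, -0.5]
gripper_width: 28.8
grasp_force: 59.1
```

Gripped (28.8 mm, 59 N). Swinging the lid along the arc.

```bash
python3 -m handwheel '[{"x":0.013,"y":0.002,"z":0.05,"ax":0,"ay":0,"az":0},{"x":0.015,"y":0.003,"z":0.05,"ax":0,"ay":0,"az":0},{"x":0.018,"y":0.003,"z":0.049,"ax":0,"ay":0,"az":0},{"x":0.02,"y":0.003,"z":0.048,"ax":0,"ay":0,"az":0},{"x":0.023,"y":0.004,"z":0.046,"ax":0,"ay":0,"az":0},{"x":0.025,"y":0.004,"z":0.045,"ax":0,"ay":0,"az":0},{"x":0.028,"y":0.005,"z":0.044,"ax":0,"ay":0,"az":0},{"x":0.03,"y":0.005,"z":0.042,"ax":0,"ay":0,"az":0}]'
```

```text
clock: 7.5
position: [494.7, 188.6, 151.5]
ee_rot: [-0.082, 0.997, 0.0, -0.001]
contact_force: [-1.2, 5.1, -8.1]
gripper_width: 28.8
grasp_force: 59.6
```

```bash
python3 -m handwheel '[{"x":0.032,"y":0.005,"z":0.04,"ax":0,"ay":0,"az":0},{"x":0.034,"y":0.006,"z":0.039,"ax":0,"ay":0,"az":0},{"x":0.036,"y":0.006,"z":0.037,"ax":0,"ay":0,"az":0},{"x":0.038,"y":0.006,"z":0.035,"ax":0,"ay":0,"az":0},{"x":0.04,"y":0.007,"z":0.033,"ax":0,"ay":0,"az":0},{"x":0.041,"y":0.007,"z":0.03,"ax":0,"ay":0,"az":0},{"x":0.043,"y":0.007,"z":0.028,"ax":0,"ay":0,"az":0},{"x":0.044,"y":0.007,"z":0.026,"ax":0,"ay":0,"az":0}]'
```

```text
clock: 8.3
position: [554.6, 198.5, 204.4]
ee_rot: [-0.082, 0.997, -0.0, -0.003]
contact_force: [-5.2, 5.6, -4.2]
gripper_width: 28.8
grasp_force: 59.6
```

```bash
python3 -m handwheel '[{"x":0.046,"y":0.008,"z":0.023,"ax":0,"ay":0,"az":0},{"x":0.047,"y":0.008,"z":0.021,"ax":0,"ay":0,"az":0},{"x":0.048,"y":0.008,"z":0.018,"ax":0,"ay":0,"az":0},{"x":0.049,"y":0.008,"z":0.016,"ax":0,"ay":0,"az":0},{"x":0.05,"y":0.008,"z":0.013,"ax":0,"ay":0,"az":0},{"x":0.05,"y":0.008,"z":0.01,"ax":0,"ay":0,"az":0},{"x":0.051,"y":0.008,"z":0.007,"ax":0,"ay":0,"az":0},{"x":0.05,"y":0.008,"z":0.004,"ax":0,"ay":0,"az":0}]'
python3 - <<'E'
from fit import *
t=np.array(arm.read_state()["position"])+[0,0,46]
h=case([540.006,197.349,.164,0],1,0,0,0);l=R.from_euler('z',-.164).apply(t-h)
print(l,np.hypot(l[0],l[2]),np.degrees(np.arctan2(l[2],-l[0])-np.arctan2(38,190)))
E
```

```text
clock: 9.1
position: [633.2, 211.7, 228.2]
ee_rot: [-0.082, 0.997, 0.0, -0.003]
contact_force: [-5.4, 5.0, -0.7]
gripper_width: 28.5
grasp_force: 59.2
[-15.74773301  -1.09014075 194.22618838] 194.86355058586034 74.05470266231406
```

At ~74°. Release, rise and go back over the case front.

```bash
python3 -m handwheel '[{"x":0,"y":0,"z":0,"ax":0,"ay":0,"az":0},{"x":0,"y":0,"z":0,"ax":0,"ay":0,"az":0},{"x":0,"y":0,"z":0,"ax":0,"ay":0,"az":0},{"x":0,"y":0,"z":0,"ax":0,"ay":0,"az":0},{"x":0,"y":0,"z":0,"ax":0,"ay":0,"az":0},{"x":0,"y":0,"z":0,"ax":0,"ay":0,"az":0},{"x":0,"y":0,"z":0.04,"ax":0,"ay":0,"az":0},{"x":0,"y":0,"z":0.06,"ax":0,"ay":0,"az":0}]' 1
python3 -m handwheel '[{"x":0,"y":0,"z":0.1,"ax":0,"ay":0,"az":0},{"x":0,"y":0,"z":0.1,"ax":0,"ay":0,"az":0},{"x":0,"y":0,"z":0.1,"ax":0,"ay":0,"az":0},{"x":0,"y":0,"z":0.05,"ax":0,"ay":0,"az":0},{"x":-0.15,"y":-0.02,"z":0,"ax":0,"ay":0,"az":0},{"x":-0.2,"y":-0.03,"z":0,"ax":0,"ay":0,"az":0},{"x":-0.2,"y":-0.03,"z":0,"ax":0,"ay":0,"az":0},{"x":-0.17,"y":-0.03,"z":0,"ax":0,"ay":0,"az":0}]'
python3 -m handwheel '[{"x":-0.02,"y":0,"z":-0.1,"ax":0,"ay":0,"az":0},{"x":0,"y":0,"z":-0.15,"ax":0,"ay":0,"az":0},{"x":0,"y":0,"z":-0.15,"ax":0,"ay":0,"az":0},{"x":0,"y":0,"z":-0.15,"ax":0,"ay":0,"az":0},{"x":0,"y":0,"z":-0.1,"ax":0,"ay":0,"az":0},{"x":0,"y":0,"z":0,"ax":0,"ay":0,"az":0},{"x":0,"y":0,"z":0,"ax":0,"ay":0,"az":0},{"x":0,"y":0,"z":0,"ax":0,"ay":0,"az":0}]'
python3 - <<'E'
from fit import *
s=arm.read_state();W=arm.camera_params("wrist");im=snap("wrist","w4.png");d=snap("side","d3.png")
np.save("w4.npy",np.r_[W["position"],W["orientation"]])
o=np.zeros((600,640,3),np.uint8);o[:400]=im
o[400:,:640]=cv2.resize(d[60:260],(640,200));cv2.imwrite("pics/m4.png",o[:,:,::-1])
print(s["position"],proj(W,[495,190,69]))
# lid angle candidates: projected far/near lid tip corners in side
for q in(1.2,1.25,1.3,1.35,1.4):print(q,[proj(D,case([540.006,197.349,.164,q],1,220,y,0))[0].round(1).tolist() for y in(-110,110)])
E
```

```text
clock: 9.9
position: [634.9, 211.3, 247.5]
ee_rot: [-0.082, 0.997, -0.0, -0.001]
contact_force: [0.4, 0.2, -0.5]
gripper_width: 85.2
grasp_force: 0.0
clock: 10.7
position: [489.4, 189.0, 317.7]
ee_rot: [-0.082, 0.997, 0.0, 0.0]
contact_force: [0.4, 0.4, 0.6]
gripper_width: 85.4
grasp_force: 0.0
clock: 11.5
position: [488.2, 190.1, 189.2]
ee_rot: [-0.082, 0.997, 0.001, 0.001]
contact_force: [0.4, 0.5, 0.0]
gripper_width: 85.7
grasp_force: 0.0
[488.21894328 190.08395288 189.15351806] [[322.86264816 191.0896692 ]]
1.2 [[301.1, 99.2], [277.8, 74.1]]
1.25 [[306.3, 96.8], [282.0, 72.3]]
1.3 [[311.5, 94.8], [286.2, 70.6]]
1.35 [[316.8, 93.0], [290.5, 69.2]]
1.4 [[322.1, 91.4], [294.9, 68.0]]
```

View pics/m4.png

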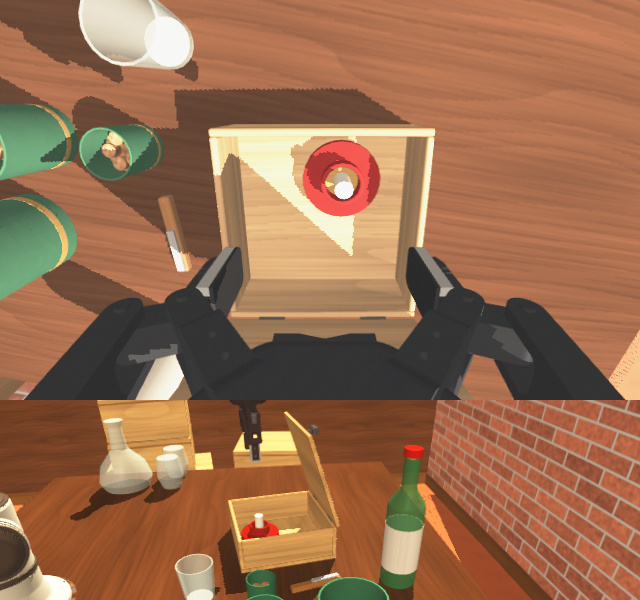

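Lid stands at ~75° (side view tip ≈ (286,73)). The knob top is at wrist ≈ (344,189), with the nested red lid around (341,178). I'll refine this numerically.

```bash
python3 - <<'E'
from fit import *
s=arm.read_state();W=arm.camera_params("wrist");im=cv2.imread("pics/w4.png")[:,:,::-1].astype(int);d=cv2.imread("pics/d3.png")[:,:,::-1].astype(int)
m=(im.min(2)>225);m[:150]=0;m[220:]=0;m[:,:310]=0;m[:,380:]=0
v,u=np.nonzero(m);print(len(u),u.mean(),v.mean(),u.min(),u.max(),v.min(),v.max());k=onz(W,u.mean(),v.mean(),69);print("knob",k)
r=(im[:,:,0]>150)&(im[:,:,1]<110);r[:120]=0;r[240:]=0;r[:,:290]=0;r[:,400:]=0
v,u=np.nonzero(r);print("red",u.min(),u.max(),v.min(),v.max())
md=d.min(2)>185;md[:165]=0;md[192:]=0;md[:,:245]=0;md[:,272:]=0
v,u=np.nonzero(md);print("side knob",u.min(),u.max(),v.min(),v.max());print("pred side top",proj(D,k),"delta TCP",k-s["position"])
E
```

```text
252 343.6825396825397 189.68650793650792 335 353 181 198
knob [489.5252701  211.37316504  69.        ]
red 303 379 140 215
side knob 255 262 174 177
pred side top [[257.71853859 174.61569693]] delta TCP [   1.56178444   21.35315921 -119.93830048]
```

```bash
python3 -m handwheel '[{"x":0.007,"y":0.05,"z":-0.06,"ax":0,"ay":0,"az":0},{"x":0,"y":0.057,"z":-0.1,"ax":0,"ay":0,"az":0},{"x":0,"y":0,"z":-0.15,"ax":0,"ay":0,"az":0},{"x":0,"y":0,"z":-0.15,"ax":0,"ay":0,"az":0},{"x":0,"y":0,"z":-0.15,"ax":0,"ay":0,"az":0},{"x":0,"y":0,"z":-0.12,"ax":0,"ay":0,"az":0},{"x":0,"y":0,"z":-0.07,"ax":0,"ay":0,"az":0},{"x":0,"y":0,"z":-0.035,"ax":0,"ay":0,"az":0}]' 1
python3 -m handwheel '[{"x":0,"y":0,"z":0,"ax":0,"ay":0,"az":0},{"x":0,"y":0,"z":0,"ax":0,"ay":0,"az":0},{"x":0,"y":0,"z":0,"ax":0,"ay":0,"az":0},{"x":0,"y":0,"z":0,"ax":0,"ay":0,"az":0},{"x":0,"y":0,"z":0,"ax":0,"ay":0,"az":0},{"x":0,"y":0,"z":0,"ax":0,"ay":0,"az":0},{"x":0,"y":0,"z":0,"ax":0,"ay":0,"az":0},{"x":0,"y":0,"z":0,"ax":0,"ay":0,"az":0}]' -1
```

```text
clock: 12.4
position: [487.8, 210.8, 18.4]
ee_rot: [-0.082, 0.997, -0.001, -0.001]
contact_force: [-0.2, 0.5, -0.4]
gripper_width: 85.4
grasp_force: 0.0
clock: 13.2
position: [489.1, 211.3, 21.4]
ee_rot: [-0.082, 0.997, 0.0, 0.001]
contact_force: [-1.5, -0.1, 5.9]
gripper_width: 18.1
grasp_force: 58.7
```

```bash
python3 -m handwheel '[{"x":0,"y":0,"z":0.02,"ax":0,"ay":0,"az":0},{"x":0,"y":0,"z":0.04,"ax":0,"ay":0,"az":0},{"x":0,"y":0,"z":0.06,"ax":0,"ay":0,"az":0},{"x":0,"y":0,"z":0.08,"ax":0,"ay":0,"az":0},{"x":0,"y":0,"z":0.08,"ax":0,"ay":0,"az":0},{"x":0,"y":0,"z":0.08,"ax":0,"ay":0,"az":0},{"x":0,"y":0,"z":0.08,"ax":0,"ay":0,"az":0},{"x":0,"y":0,"z":0.08,"ax":0,"ay":0,"az":0}]'
python3 -m handwheel '[{"x":0,"y":0,"z":0.08,"ax":0,"ay":0,"az":0},{"x":0,"y":0,"z":0.08,"ax":0,"ay":0,"az":0},{"x":0,"y":0,"z":0.07,"ax":0,"ay":0,"az":0},{"x":0,"y":0,"z":0.04,"ax":0,"ay":0,"az":0},{"x":0,"y":0,"z":0.02,"ax":0,"ay":0,"az":0},{"x":0,"y":0,"z":0,"ax":0,"ay":0,"az":0},{"x":0,"y":0,"z":0,"ax":0,"ay":0,"az":0},{"x":0,"y":0,"z":0,"ax":0,"ay":0,"az":0}]'
python3 - <<'E'
from fit import *
s=arm.read_state();W=arm.camera_params("wrist");im=arm.get_image("wrist");d=arm.get_image("side").astype(int)
cv2.imwrite("pics/w5.png",im[:,:,::-1]);cv2.imwrite("pics/d4.png",d[:,:,::-1])
r=(d[:,:,0]>140)&(d[:,:,1]<70)&(d[:,:,2]<70);r[:,340:]=0
v,u=np.nonzero(r);print("red side",len(u),u.min(),u.max(),v.min(),v.max())
t=s["position"]
g=np.linspace(0,2*np.pi,90);o=np.array([t[0],t[1],t[2]-13])
c=np.vstack([np.c_[47*np.cos(g),47*np.sin(g),0*g+h] for h in(0,17)]+[np.c_[25*np.cos(g),25*np.sin(g),0*g+37]])+o
p=proj(D,c);print("pred",p.min(0),p.max(0),s["contact_force"],s["wrist_torque"],t)
E
```

```text
clock: 14.0
position: [488.4, 210.7, 125.7]
ee_rot: [-0.082, 0.997, 0.0, 0.0]
contact_force: [0.5, -0.2, -2.2]
gripper_width: 17.8
grasp_force: 58.6
clock: 14.8
position: [488.2, 210.6, 181.6]
ee_rot: [-0.082, 0.997, -0.0, -0.001]
contact_force: [-0.2, 0.2, -2.5]
gripper_width: 17.6
grasp_force: 58.6
red side 670 234 275 119 144
pred [232.80289509 117.23364744] [274.53086835 144.08622421] [-0.16803495  0.16747631 -2.53035163] [ 0.02074235 -0.02465802  0.02183513] [488.17195007 210.64602133 181.55546314][ WARN:0@0.892] global loadsave.cpp:1063 imwrite_ Unsupported depth image for selected encoder is fallbacked to CV_8U.
```

Both lids are up (predicted and seen red extents agree). Moving towards the tin and stopping 120 mm short to measure its mouth.

```bash
python3 -m handwheel '[{"x":0,"y":-0.06,"z":0,"ax":0,"ay":0,"az":0},{"x":-0.01,"y":-0.12,"z":0,"ax":0,"ay":0,"az":0},{"x":-0.01,"y":-0.16,"z":0,"ax":0,"ay":0,"az":0},{"x":-0.01,"y":-0.18,"z":0,"ax":0,"ay":0,"az":0},{"x":-0.01,"y":-0.18,"z":0,"ax":0,"ay":0,"az":0},{"x":-0.01,"y":-0.18,"z":0,"ax":0,"ay":0,"az":0},{"x":0,"y":-0.18,"z":0,"ax":0,"ay":0,"az":0},{"x":0,"y":-0.12,"z":0,"ax":0,"ay":0,"az":0}]'
python3 -m handwheel '[{"x":0,"y":-0.06,"z":0,"ax":0,"ay":0,"az":0},{"x":0,"y":0,"z":0,"ax":0,"ay":0,"az":0},{"x":0,"y":0,"z":0,"ax":0,"ay":0,"az":0},{"x":0,"y":0,"z":0,"ax":0,"ay":0,"az":0},{"x":0,"y":0,"z":0,"ax":0,"ay":0,"az":0},{"x":0,"y":0,"z":0,"ax":0,"ay":0,"az":0},{"x":0,"y":0,"z":0,"ax":0,"ay":0,"az":0},{"x":0,"y":0,"z":0,"ax":0,"ay":0,"az":0}]'
python3 - <<'E'
from fit import *
s=arm.read_state();W=arm.camera_params("wrist");im=snap("wrist","w6.png")
np.savez("w6.npz",p=W["position"],o=W["orientation"])
t=s["position"];print(t,proj(W,[501,-163.4,90])[0],proj(W,t-[0,0,13])[0])
g=np.linspace(0,2*np.pi,200)
o=im[:,:,::-1].copy();p=proj(W,np.c_[501+39.5*np.cos(g),-163.4+39.5*np.sin(g),0*g+90]);cv2.polylines(o,[np.int32(p)],1,(255,255,0),1)
p=p.mean(0).astype(int);x,y=np.clip(p[0]-80,0,480),np.clip(p[1]-60,0,280)
print(x,y);l=cv2.resize(o,(400,250));z=cv2.resize(o[y:y+120,x:x+160],(800,600),interpolation=cv2.INTER_CUBIC);z[350:,400:]=l;cv2.imwrite("pics/m5.png",z)
E
```

```text
clock: 15.7
position: [477.7, -27.6, 182.4]
ee_rot: [-0.081, 0.997, -0.0, -0.0]
contact_force: [0.4, -0.2, -2.3]
gripper_width: 18.1
grasp_force: 58.8
clock: 16.5
position: [478.7, -36.8, 182.4]
ee_rot: [-0.082, 0.997, 0.0, 0.0]
contact_force: [-1.0, -0.1, -2.2]
gripper_width: 17.9
grasp_force: 58.9
[478.65040819 -36.81929281 182.3985595 ] [191.24145916 194.03953693] [324.2502264  224.63122861]
111 133
```

View pics/m5.png

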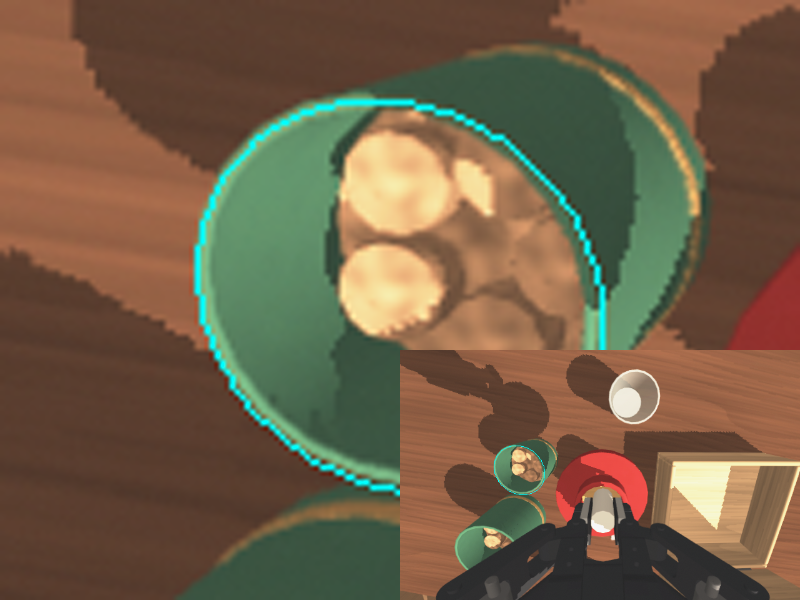

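The predicted rim (cyan) lies on the tin's rim to within ~1 px. Now I'll refine the tin centre and the held lid's centre numerically.

```bash
python3 - <<'E'
from fit import *
from scipy.optimize import minimize
from scipy.ndimage import map_coordinates
z=np.load("w6.npz");W=dict(arm.camera_params("wrist"));W["position"]=z["p"];W["orientation"]=z["o"]
im=cv2.imread("pics/w6.png")[:,:,::-1].astype(float);t=arm.read_state()["position"]
gi=cv2.GaussianBlur(im[:,:,1]-im[:,:,0],(0,0),.7)
def samp(ch,cx,cy,r,zz,g): 
    p=proj(W,np.c_[cx+r*np.cos(g),cy+r*np.sin(g),0*g+zz]);return map_coordinates(ch,[p[:,1],p[:,0]],order=1)
# tin: outer side seen against the table: world directions away from camera's near side (-y side)
g=np.radians(np.arange(190,330,3.))
f=lambda c:-(samp(gi,c[0],c[1],38.5,90,g)-samp(gi,c[0],c[1],41,90,g)).mean()
b=min((f((x,y)),x,y) for x in np.arange(495,507,.5) for y in np.arange(-169,-157,.5));print("tin",b)
ri=cv2.GaussianBlur(im[:,:,0]-im[:,:,1],(0,0),.7)
g=np.radians(np.r_[80:280:3.])
for h in(0,17):
    zz=t[2]-13.5+h
    f2=lambda c:-(samp(ri,c[0],c[1],46,zz,g)-samp(ri,c[0],c[1],48,zz,g)).mean()
    print("lid",h,min((f2((x,y)),x-t[0],y-t[1]) for x in np.arange(t[0]-8,t[0]+8,.5) for y in np.arange(t[1]-8,t[1]+8,.5)))
print(t)
E
```

```text
tin (np.float64(-81.10392561320853), np.float64(499.0), np.float64(-164.0))
lid 0 (np.float64(-50.858121240956585), np.float64(5.0), np.float64(4.0))
lid 17 (np.float64(-84.84224565951057), np.float64(1.5), np.float64(-1.0))
[478.62772325 -36.89214956 182.41025281]
```

```bash
python3 -m handwheel '[{"x":0.01,"y":-0.06,"z":0,"ax":0,"ay":0,"az":0},{"x":0.02,"y":-0.12,"z":0,"ax":0,"ay":0,"az":0},{"x":0.025,"y":-0.14,"z":0,"ax":0,"ay":0,"az":0},{"x":0.025,"y":-0.14,"z":0,"ax":0,"ay":0,"az":0},{"x":0.015,"y":-0.11,"z":0,"ax":0,"ay":0,"az":0},{"x":0.007,"y":-0.064,"z":0,"ax":0,"ay":0,"az":0},{"x":0,"y":0,"z":-0.04,"ax":0,"ay":0,"az":0},{"x":0,"y":0,"z":-0.06,"ax":0,"ay":0,"az":0}]'
python3 -m handwheel '[{"x":0,"y":0,"z":-0.08,"ax":0,"ay":0,"az":0},{"x":0,"y":0,"z":-0.08,"ax":0,"ay":0,"az":0},{"x":0,"y":0,"z":-0.06,"ax":0,"ay":0,"az":0},{"x":0,"y":0,"z":-0.03,"ax":0,"ay":0,"az":0},{"x":0,"y":0,"z":0,"ax":0,"ay":0,"az":0},{"x":0,"y":0,"z":0,"ax":0,"ay":0,"az":0},{"x":0,"y":0,"z":0,"ax":0,"ay":0,"az":0},{"x":0,"y":0,"z":0,"ax":0,"ay":0,"az":0}]'
```

```text
clock: 17.35
position: [499.2, -164.0, 162.1]
ee_rot: [-0.082, 0.997, 0.0, 0.001]
contact_force: [-0.1, 0.4, -2.3]
gripper_width: 18.1
grasp_force: 59.0
clock: 18.15
position: [499.5, -163.9, 113.1]
ee_rot: [-0.082, 0.997, -0.0, 0.001]
contact_force: [-0.0, -0.2, -2.9]
gripper_width: 17.6
grasp_force: 59.0
```

```bash
python3 -m handwheel '[{"x":0,"y":0,"z":-0.01,"ax":0,"ay":0,"az":0},{"x":0,"y":0,"z":-0.01,"ax":0,"ay":0,"az":0},{"x":0,"y":0,"z":-0.01,"ax":0,"ay":0,"az":0},{"x":0,"y":0,"z":-0.01,"ax":0,"ay":0,"az":0},{"x":0,"y":0,"z":-0.01,"ax":0,"ay":0,"az":0},{"x":0,"y":0,"z":-0.01,"ax":0,"ay":0,"az":0},{"x":0,"y":0,"z":0,"ax":0,"ay":0,"az":0},{"x":0,"y":0,"z":0,"ax":0,"ay":0,"az":0}]'
```

```text
clock: 18.95
position: [499.0, -163.9, 100.4]
ee_rot: [-0.082, 0.997, -0.0, -0.0]
contact_force: [0.3, -0.2, -3.1]
gripper_width: 17.7
grasp_force: 59.0
```

The plug has entered with no contact force. Continuing.

```bash
python3 -m handwheel '[{"x":0,"y":0,"z":-0.007,"ax":0,"ay":0,"az":0},{"x":0,"y":0,"z":-0.007,"ax":0,"ay":0,"az":0},{"x":0,"y":0,"z":-0.007,"ax":0,"ay":0,"az":0},{"x":0,"y":0,"z":-0.005,"ax":0,"ay":0,"az":0},{"x":0,"y":0,"z":0,"ax":0,"ay":0,"az":0},{"x":0,"y":0,"z":0,"ax":0,"ay":0,"az":0},{"x":0,"y":0,"z":0,"ax":0,"ay":0,"az":0},{"x":0,"y":0,"z":0,"ax":0,"ay":0,"az":0}]'
```

```text
clock: 19.75
position: [499.1, -163.9, 95.3]
ee_rot: [-0.082, 0.997, -0.0, 0.0]
contact_force: [0.5, 0.0, -3.3]
gripper_width: 17.8
grasp_force: 59.0
```

```bash
python3 -m handwheel '[{"x":0,"y":0,"z":-0.004,"ax":0,"ay":0,"az":0},{"x":0,"y":0,"z":-0.004,"ax":0,"ay":0,"az":0},{"x":0,"y":0,"z":-0.003,"ax":0,"ay":0,"az":0},{"x":0,"y":0,"z":0,"ax":0,"ay":0,"az":0},{"x":0,"y":0,"z":0,"ax":0,"ay":0,"az":0},{"x":0,"y":0,"z":0,"ax":0,"ay":0,"az":0},{"x":0,"y":0,"z":0,"ax":0,"ay":0,"az":0},{"x":0,"y":0,"z":0,"ax":0,"ay":0,"az":0}]'
```

```text
clock: 20.55
position: [499.0, -163.9, 93.4]
ee_rot: [-0.082, 0.997, -0.0, 0.0]
contact_force: [-2.9, 1.1, 4.9]
gripper_width: 17.8
grasp_force: 59.7
```

Contact at reported z 93.4, exactly the seated height. Release, then lower the open fingers around the collar.

```bash
python3 -m handwheel '[{"x":0,"y":0,"z":0,"ax":0,"ay":0,"az":0},{"x":0,"y":0,"z":0,"ax":0,"ay":0,"az":0},{"x":0,"y":0,"z":0,"ax":0,"ay":0,"az":0},{"x":0,"y":0,"z":0,"ax":0,"ay":0,"az":0},{"x":0,"y":0,"z":0,"ax":0,"ay":0,"az":0},{"x":0,"y":0,"z":0,"ax":0,"ay":0,"az":0},{"x":0,"y":0,"z":0,"ax":0,"ay":0,"az":0},{"x":0,"y":0,"z":0,"ax":0,"ay":0,"az":0}]' 1
python3 - <<'E'
from fit import *
from scipy.ndimage import map_coordinates
s=arm.read_state();W=arm.camera_params("wrist");im=snap("wrist","w7.png").astype(float);d=snap("side","d5.png").astype(float);t=s["position"]
g=np.radians(np.r_[80:280:3.])
def best(C,im,cx,cy,r,z,g):
    ri=cv2.GaussianBlur(im[:,:,0]-im[:,:,1],(0,0),.7)
    def f(x,y):
        a=[map_coordinates(ri,proj(C,np.c_[x+q*np.cos(g),y+q*np.sin(g),0*g+z]).T[::-1],order=1) for q in(r-1,r+1)]
        return (a[0]-a[1]).mean()
    return max((f(x,y),x,y) for x in np.arange(cx-8,cx+8,.5) for y in np.arange(cy-8,cy+8,.5))
print(t,"outer lid wrist",best(W,im,t[0],t[1],47,97,g))
r=(d[:,:,0]>140)&(d[:,:,1]<70)&(d[:,:,2]<70);r[:,340:]=0;r[:180]=0
v,u=np.nonzero(r);print("red side",u.min(),u.max(),v.min(),v.max())
g=np.linspace(0,2*np.pi,90)
for x,y in((500,-163.5),):
    c=np.vstack([np.c_[47*np.cos(g),47*np.sin(g),0*g+h] for h in(80,97)]+[np.c_[25*np.cos(g),25*np.sin(g),0*g+117]])+[x,y,0]
    p=proj(D,c);print("pred",p.min(0),p.max(0))
o=np.zeros((600,640,3));o[:400]=im;o[400:]=cv2.resize(d[170:370,160:480],(320,200)).repeat(2,1)[:,:640];cv2.imwrite("pics/m6.png",np.uint8(o[:,:,::-1]))
E
```

```text
clock: 21.35
position: [499.0, -163.9, 93.0]
ee_rot: [-0.082, 0.997, -0.0, 0.0]
contact_force: [0.5, -0.4, 0.2]
gripper_width: 85.2
grasp_force: 0.0
[ 499.02170772 -163.88453102   93.00532301] outer lid wrist (np.float64(68.08111463154744), np.float64(499.02170772026574), np.float64(-165.38453101971584))
red side 233 293 250 294
pred [232.96968191 245.11215777] [292.76179479 293.60359191]
```

The side outline (233–293, to 294) matches a seated, level lid. Lowering around the collar and closing.

```bash
python3 -m handwheel '[{"x":0,"y":0,"z":-0.03,"ax":0,"ay":0,"az":0},{"x":0,"y":0,"z":-0.03,"ax":0,"ay":0,"az":0},{"x":0,"y":0,"z":-0.03,"ax":0,"ay":0,"az":0},{"x":0,"y":-0.003,"z":-0.01,"ax":0,"ay":0,"az":0},{"x":0,"y":0,"z":0,"ax":0,"ay":0,"az":0},{"x":0,"y":0,"z":0,"ax":0,"ay":0,"az":0},{"x":0,"y":0,"z":0,"ax":0,"ay":0,"az":0},{"x":0,"y":0,"z":0,"ax":0,"ay":0,"az":0}]' 1
python3 -m handwheel '[{"x":0,"y":0,"z":0,"ax":0,"ay":0,"az":0},{"x":0,"y":0,"z":0,"ax":0,"ay":0,"az":0},{"x":0,"y":0,"z":0,"ax":0,"ay":0,"az":0},{"x":0,"y":0,"z":0,"ax":0,"ay":0,"az":0},{"x":0,"y":0,"z":0,"ax":0,"ay":0,"az":0},{"x":0,"y":0,"z":0,"ax":0,"ay":0,"az":0},{"x":0,"y":0,"z":0,"ax":0,"ay":0,"az":0},{"x":0,"y":0,"z":0,"ax":0,"ay":0,"az":0}]' -1
```

```text
clock: 22.25
position: [499.2, -164.5, 73.3]
ee_rot: [-0.082, 0.997, -0.0, 0.0]
contact_force: [0.8, -0.2, -0.1]
gripper_width: 85.5
grasp_force: 0.0
clock: 23.05
position: [499.5, -164.6, 73.8]
ee_rot: [-0.082, 0.997, -0.0, 0.001]
contact_force: [-2.0, -0.2, 4.4]
gripper_width: 48.4
grasp_force: 61.6
```

Collar gripped (48.4 mm). Lifting straight up 100 mm.

```bash
python3 -m handwheel '[{"x":0,"y":0,"z":0.01,"ax":0,"ay":0,"az":0},{"x":0,"y":0,"z":0.015,"ax":0,"ay":0,"az":0},{"x":0,"y":0,"z":0.02,"ax":0,"ay":0,"az":0},{"x":0,"y":0,"z":0.03,"ax":0,"ay":0,"az":0},{"x":0,"y":0,"z":0.04,"ax":0,"ay":0,"az":0},{"x":0,"y":0,"z":0.04,"ax":0,"ay":0,"az":0},{"x":0,"y":0,"z":0.05,"ax":0,"ay":0,"az":0},{"x":0,"y":0,"z":0.05,"ax":0,"ay":0,"az":0}]'
python3 -m handwheel '[{"x":0,"y":0,"z":0.05,"ax":0,"ay":0,"az":0},{"x":0,"y":0,"z":0.05,"ax":0,"ay":0,"az":0},{"x":0,"y":0,"z":0.05,"ax":0,"ay":0,"az":0},{"x":0,"y":0,"z":0.045,"ax":0,"ay":0,"az":0},{"x":0,"y":0,"z":0.03,"ax":0,"ay":0,"az":0},{"x":0,"y":0,"z":0.02,"ax":0,"ay":0,"az":0},{"x":0,"y":0,"z":0,"ax":0,"ay":0,"az":0},{"x":0,"y":0,"z":0,"ax":0,"ay":0,"az":0}]'
python3 - <<'E'
from h import *
d=snap("side","d6.png");s=snap("scene","s6.png");cv2.imwrite("pics/m7.png",np.hstack([cv2.resize(x,(400,400)) for x in(d[140:340,160:360],s[90:250,180:340])])[:,:,::-1])
E
```

```text
clock: 23.85
position: [499.1, -164.5, 125.1]
ee_rot: [-0.082, 0.997, -0.0, 0.0]
contact_force: [0.8, 0.3, -2.0]
gripper_width: 48.2
grasp_force: 61.9
clock: 24.65
position: [498.7, -164.4, 172.7]
ee_rot: [-0.082, 0.997, 0.0, -0.0]
contact_force: [-0.3, 0.7, -1.2]
gripper_width: 48.3
grasp_force: 61.9
```

View pics/m7.png

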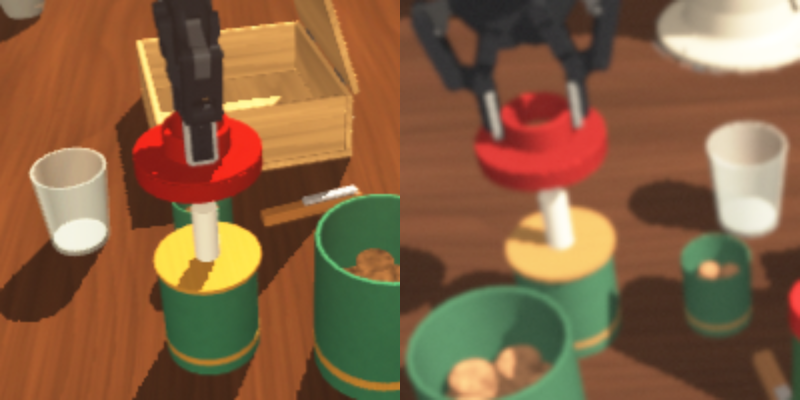

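The brass lid is seated level on the tin, and the red lid is held level about 38 mm above the knob (side view: knob near (203,205), lid near (197,160)). The case lid still stands and the bystanders are untouched. Handing in.

```bash
python3 -m handwheel '[{"x":0,"y":0,"z":0,"ax":0,"ay":0,"az":0},{"x":0,"y":0,"z":0,"ax":0,"ay":0,"az":0},{"x":0,"y":0,"z":0,"ax":0,"ay":0,"az":0},{"x":0,"y":0,"z":0,"ax":0,"ay":0,"az":0},{"x":0,"y":0,"z":0,"ax":0,"ay":0,"az":0},{"x":0,"y":0,"z":0,"ax":0,"ay":0,"az":0},{"x":0,"y":0,"z":0,"ax":0,"ay":0,"az":0},{"x":0,"y":0,"z":0,"ax":0,"ay":0,"az":0}]' && python3 -c "from bench import arm;print(arm.job_done())"
```

```text
clock: 25.55
position: [499.0, -164.5, 173.0]
ee_rot: [-0.082, 0.997, 0.0, -0.0]
contact_force: [-0.2, 0.6, -0.4]
gripper_width: 48.5
grasp_force: 61.9
the job is handed in; nothing more can be done
None
```

Job handed in at 25.6 s: the case lid stands at about 75°, the brass lid is seated on the upright tin, and the red outer lid is held level about 38 mm above its knob (no verdict was returned).

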